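# Dose porcelain balls through the spring gate

## Task

Using the scoop, not the fingers, take at least two of the white porcelain balls out of the tray in one scoop and tip them into the dispenser's clear funnel while its gate is shut, then stand the scoop upright on the bench and let go of it. Then grip the gate's black handle and pull the spring-return gate out until its pointer lines up with the mark on the rail, so that at least two balls drop into the dish, and finish while still holding it there: do not let go. Leave the mark, the test-tube rack, the jar and the cup where they are.

Things in the scene. Friction and masses are not known exactly. Their poses are not given: they have to be found in the camera images.
- scoop_grip (a point): Point to grip on the loose scoop: middle of its upright black handle, 70 mm above the scoop's underside and 102 mm behind the edge of its front lip. The handle is 24 mm (own x) by 16 mm (y) in section, 18 to 96 mm above the underside, its back face 12 mm behind this point. Axes are the scoop's: x towards the lip, z up.
- scoop: Steel scoop, about 120 g, standing flat on the bench. Pan 90 mm long (own x), 74 mm wide, flat floor 2 mm thick; back and side walls 28 mm high, the side walls end 30 mm short of the open front lip (own +x). Origin in the middle of the pan's underside, 57 mm ahead of the handle's axis, 45 mm behind the lip.
- scoop_pan (a point): Point in the scoop, 10 mm above the underside at the middle of the pan.
- tray: Fixed grey open tray with the balls: 240 x 100 mm inside (long side along own x), inner floor 4 mm and rim 34 mm above the bench, walls 4 mm. Origin on the bench, 126 mm from the low end wall inside. The balls start towards own +x (37 to 81 mm from the origin), the end with a sloping foot and a 64 mm high wall; the half towards own -x is free for lowering the scoop.
- tray_end (a point): Middle of the foot of the sloping end wall, on the tray's inner floor, 96 mm from the tray's origin; from here a slope rises at 50 degrees for 18 mm (to own +x, 21 mm up) and meets the upright end wall, whose top is 64 mm above the bench. Axes are the tray's.
- mouth (a point): Centre of the open mouth of the fixed dispenser's clear square funnel, at the rim, 136 mm above the bench. The funnel is 110 x 110 mm inside at the mouth (walls 4 mm) and narrows to a 44 x 76 mm outlet, closed from below by the sliding gate; the dish stands under it. Axes are the dispenser's: the gate pulls out towards own -x.
- gate_handle (a point): Point to grip on the gate's handle: an upright black block 14 mm (x) by 34 mm (y), 50 mm high, top 117 mm above the bench; this point is 20 mm below its top, on its axis, 66 mm in front (own -x) of the funnel when shut. Axes are the dispenser's. Pulling towards own -x opens the gate; travel 85 mm.
- gate: The spring-return gate: a steel slide 84 mm wide, with the handle and pointer. The spring pulls it shut with about 3 N when shut and 1.1 N more for every 10 mm (8 to 11 N at the mark). Origin on the dispenser's centre line when shut, 62 mm above the bench; it moves with the gate.
- pointer (a point): Tip of the thin pointer fixed to the gate beside the handle (own +y side); in line with the handle's axis in own x, 45 mm to its own +y. Axes are the dispenser's.
- mark (a point): Tip of the mark: a like thin blade on a grey rider on the aluminium rail beside the gate (own +y side). It stays put; 50 to 66 mm in front (own -x) of the shut gate's pointer. The gate is at the mark when pointer and mark have the same own x. Axes are the dispenser's.
- dish_in (a point): Centre of the inner floor of the loose square glass dish (96 x 100 x 40 mm) that stands under the funnel.
- rack: Bystander: aluminium test-tube rack 70 x 160 mm with four glass tubes, 100 mm high. Origin under its centre.
- jar: Bystander: brown glass jar, 60 mm across, 90 mm high. Origin under its centre.
- cup: Bystander: clear plastic cup, 68 mm across, 75 mm high. Origin under its centre.
- ball0_center (a point): Centre of ball 1 of five alike white porcelain balls, 18 mm across, 12 g, loose in the tray. They roll on slopes steeper than about 15 degrees; axes mean nothing.
- ball1_center (a point): Centre of ball 2 of five alike white porcelain balls, 18 mm across, 12 g, loose in the tray. They roll on slopes steeper than about 15 degrees; axes mean nothing.
- ball2_center (a point): Centre of ball 3 of five alike white porcelain balls, 18 mm across, 12 g, loose in the tray. They roll on slopes steeper than about 15 degrees; axes mean nothing.
- ball3_center (a point): Centre of ball 4 of five alike white porcelain balls, 18 mm across, 12 g, loose in the tray. They roll on slopes steeper than about 15 degrees; axes mean nothing.
- ball4_center (a point): Centre of ball 5 of five alike white porcelain balls, 18 mm across, 12 g, loose in the tray. They roll on slopes steeper than about 15 degrees; axes mean nothing.
There are look-alikes about, which are no part of the job. Leave any blue look-alike of the scoop alone.

How it is judged (in metres and radians):
On the way, in this order (a step that is already met when the one before it is completed fails the run):
1. at least two balls lie in the scoop, lifted clear of the tray ((((distance between ball0_center and scoop_pan below 0.056 m and height (world z) of ball0_center above 0.055 m) and (distance between ball1_center and scoop_pan below 0.056 m and height (world z) of ball1_center above 0.055 m)) or ((distance between ball0_center and scoop_pan below 0.056 m and height (world z) of ball0_center above 0.055 m) and (distance between ball2_center and scoop_pan below 0.056 m and height (world z) of ball2_center above 0.055 m)) or ((distance between ball0_center and scoop_pan below 0.056 m and height (world z) of ball0_center above 0.055 m) and (distance between ball3_center and scoop_pan below 0.056 m and height (world z) of ball3_center above 0.055 m)) or ((distance between ball0_center and scoop_pan below 0.056 m and height (world z) of ball0_center above 0.055 m) and (distance between ball4_center and scoop_pan below 0.056 m and height (world z) of ball4_center above 0.055 m)) or ((distance between ball1_center and scoop_pan below 0.056 m and height (world z) of ball1_center above 0.055 m) and (distance between ball2_center and scoop_pan below 0.056 m and height (world z) of ball2_center above 0.055 m)) or ((distance between ball1_center and scoop_pan below 0.056 m and height (world z) of ball1_center above 0.055 m) and (distance between ball3_center and scoop_pan below 0.056 m and height (world z) of ball3_center above 0.055 m)) or ((distance between ball1_center and scoop_pan below 0.056 m and height (world z) of ball1_center above 0.055 m) and (distance between ball4_center and scoop_pan below 0.056 m and height (world z) of ball4_center above 0.055 m)) or ((distance between ball2_center and scoop_pan below 0.056 m and height (world z) of ball2_center above 0.055 m) and (distance between ball3_center and scoop_pan below 0.056 m and height (world z) of ball3_center above 0.055 m)) or ((distance between ball2_center and scoop_pan below 0.056 m and height (world z) of ball2_center above 0.055 m) and (distance between ball4_center and scoop_pan below 0.056 m and height (world z) of ball4_center above 0.055 m)) or ((distance between ball3_center and scoop_pan below 0.056 m and height (world z) of ball3_center above 0.055 m) and (distance between ball4_center and scoop_pan below 0.056 m and height (world z) of ball4_center above 0.055 m)))), for 0.2 s.
2. at least two balls lie in the funnel with the gate shut ((((horizontal distance between ball0_center and mouth below 0.072 m and height (world z) of ball0_center between 0.066 and 0.138 m) and (horizontal distance between ball1_center and mouth below 0.072 m and height (world z) of ball1_center between 0.066 and 0.138 m)) or ((horizontal distance between ball0_center and mouth below 0.072 m and height (world z) of ball0_center between 0.066 and 0.138 m) and (horizontal distance between ball2_center and mouth below 0.072 m and height (world z) of ball2_center between 0.066 and 0.138 m)) or ((horizontal distance between ball0_center and mouth below 0.072 m and height (world z) of ball0_center between 0.066 and 0.138 m) and (horizontal distance between ball3_center and mouth below 0.072 m and height (world z) of ball3_center between 0.066 and 0.138 m)) or ((horizontal distance between ball0_center and mouth below 0.072 m and height (world z) of ball0_center between 0.066 and 0.138 m) and (horizontal distance between ball4_center and mouth below 0.072 m and height (world z) of ball4_center between 0.066 and 0.138 m)) or ((horizontal distance between ball1_center and mouth below 0.072 m and height (world z) of ball1_center between 0.066 and 0.138 m) and (horizontal distance between ball2_center and mouth below 0.072 m and height (world z) of ball2_center between 0.066 and 0.138 m)) or ((horizontal distance between ball1_center and mouth below 0.072 m and height (world z) of ball1_center between 0.066 and 0.138 m) and (horizontal distance between ball3_center and mouth below 0.072 m and height (world z) of ball3_center between 0.066 and 0.138 m)) or ((horizontal distance between ball1_center and mouth below 0.072 m and height (world z) of ball1_center between 0.066 and 0.138 m) and (horizontal distance between ball4_center and mouth below 0.072 m and height (world z) of ball4_center between 0.066 and 0.138 m)) or ((horizontal distance between ball2_center and mouth below 0.072 m and height (world z) of ball2_center between 0.066 and 0.138 m) and (horizontal distance between ball3_center and mouth below 0.072 m and height (world z) of ball3_center between 0.066 and 0.138 m)) or ((horizontal distance between ball2_center and mouth below 0.072 m and height (world z) of ball2_center between 0.066 and 0.138 m) and (horizontal distance between ball4_center and mouth below 0.072 m and height (world z) of ball4_center between 0.066 and 0.138 m)) or ((horizontal distance between ball3_center and mouth below 0.072 m and height (world z) of ball3_center between 0.066 and 0.138 m) and (horizontal distance between ball4_center and mouth below 0.072 m and height (world z) of ball4_center between 0.066 and 0.138 m))) and x of gate in the frame of mouth above -0.008 m), for 0.2 s.
3. the scoop stands upright on the bench, let go (height (world z) of scoop below 0.0025 m and angle between scoop's own z axis and vertical below 0.12 rad and contact force between the fingers and scoop below 0.1 N), for 0.2 s.
At the end, for the whole second after the job is handed in: The fingers hold the gate still with its pointer within 5 mm of the mark (along the pull), nothing else holding it; at least two balls lie in the dish under the funnel; the scoop stands upright on the bench, let go (all of step 3 and (((horizontal distance between ball0_center and dish_in below 0.062 m and height (world z) of ball0_center between 0.012 and 0.052 m) and (horizontal distance between ball1_center and dish_in below 0.062 m and height (world z) of ball1_center between 0.012 and 0.052 m)) or ((horizontal distance between ball0_center and dish_in below 0.062 m and height (world z) of ball0_center between 0.012 and 0.052 m) and (horizontal distance between ball2_center and dish_in below 0.062 m and height (world z) of ball2_center between 0.012 and 0.052 m)) or ((horizontal distance between ball0_center and dish_in below 0.062 m and height (world z) of ball0_center between 0.012 and 0.052 m) and (horizontal distance between ball3_center and dish_in below 0.062 m and height (world z) of ball3_center between 0.012 and 0.052 m)) or ((horizontal distance between ball0_center and dish_in below 0.062 m and height (world z) of ball0_center between 0.012 and 0.052 m) and (horizontal distance between ball4_center and dish_in below 0.062 m and height (world z) of ball4_center between 0.012 and 0.052 m)) or ((horizontal distance between ball1_center and dish_in below 0.062 m and height (world z) of ball1_center between 0.012 and 0.052 m) and (horizontal distance between ball2_center and dish_in below 0.062 m and height (world z) of ball2_center between 0.012 and 0.052 m)) or ((horizontal distance between ball1_center and dish_in below 0.062 m and height (world z) of ball1_center between 0.012 and 0.052 m) and (horizontal distance between ball3_center and dish_in below 0.062 m and height (world z) of ball3_center between 0.012 and 0.052 m)) or ((horizontal distance between ball1_center and dish_in below 0.062 m and height (world z) of ball1_center between 0.012 and 0.052 m) and (horizontal distance between ball4_center and dish_in below 0.062 m and height (world z) of ball4_center between 0.012 and 0.052 m)) or ((horizontal distance between ball2_center and dish_in below 0.062 m and height (world z) of ball2_center between 0.012 and 0.052 m) and (horizontal distance between ball3_center and dish_in below 0.062 m and height (world z) of ball3_center between 0.012 and 0.052 m)) or ((horizontal distance between ball2_center and dish_in below 0.062 m and height (world z) of ball2_center between 0.012 and 0.052 m) and (horizontal distance between ball4_center and dish_in below 0.062 m and height (world z) of ball4_center between 0.012 and 0.052 m)) or ((horizontal distance between ball3_center and dish_in below 0.062 m and height (world z) of ball3_center between 0.012 and 0.052 m) and (horizontal distance between ball4_center and dish_in below 0.062 m and height (world z) of ball4_center between 0.012 and 0.052 m))) and x of pointer in the frame of mark between -0.005 and 0.005 m and contact force between the fingers and gate above 2 N and contact force between scoop and gate below 0.1 N and linear speed of gate below 0.01 m/s); the arm keeps its last pose, push and grip.
It fails at once if the fingers touch a ball (contact force between the fingers and ball0 above 0.3 N or contact force between the fingers and ball1 above 0.3 N or contact force between the fingers and ball2 above 0.3 N or contact force between the fingers and ball3 above 0.3 N or contact force between the fingers and ball4 above 0.3 N).
It fails at once if the mark is pushed along its rail (distance of mark from where it was at the start of the episode above 0.004 m).
It fails at once if the rack is shifted (distance of rack from where it was at the start of the episode above 0.03 m).
It fails at once if the jar is shifted (distance of jar from where it was at the start of the episode above 0.03 m).
It fails at once if the cup is shifted (distance of cup from where it was at the start of the episode above 0.03 m).
It also fails if it takes over 67 s, if anything falls off the work surface, if the arm or the gripper's body presses on something with over 40 N, if the wrist force passes 120 N, or if a joint passes its speed limit or range.

## Robot

A 7-joint arm with a two-finger parallel gripper is mounted at the origin on the work surface. World frame = base frame: x ahead of the robot, y to its left, z up, the work surface at z = 0. Lengths are in mm, angles in rad, forces in N, time in s.
With the tool pointing down it reaches from about 350 to 775 mm from the base axis. Payload 3.1 kg.
Tool frame: the origin (TCP) lies between the finger pads; the fingertips stand 22 mm ahead of it and the grasp point (between the pads) lies 3 mm ahead of it; z points along the fingers, y is the line along which they close (so a half turn about z gives the same grasp; the last joint's range is limited). The gripper opens to 85 mm and grips with 20 to 120 N. Pads are 22 mm wide; open, the fingers measure 114 mm over their backs; the gripper's body (76 mm by 85 mm) begins 54 mm behind the grasp point. The pads swing forward as they close: fully open they stand 13 mm farther back than shut.
Start: joints at [1.115, 0.311, 0.014, 1.512, -0.004, 1.319, -0.027], TCP at [221.184, -503.582, 253.304] pointing down, gripper open.
Joint ranges: [-2.7, 2.7], [-0.3, 1.91], [-1.27, 1.3], [0.12, 2.57], [-1.44, 4.58], [0.2, 2.03], [-3.05, 3.05]. Speed limits (rad/s): [2.79, 2.79, 3.14, 3.14, 3.14, 3.14, 3.14].

## Interface

Orientations are given as a 3x3 rotation matrix whose columns are the frame's x, y, z axes.
In Python, from bench import ctrl, grab_frame, calibration, job gives the robot as it stands.
- The arm moves only by the tool jog_arm, never from a script. Its argument "steps" is text: rows parted by semicolons, each of 7 numbers parted by spaces: the shift along the tool's x, y, z in cm, then the turn, a rotation vector about the tool's x, y, z in rad, then the opening, from 0 (shut) to 1 (fully open). In form: tx ty tz ax ay az hand; .... A call has 1 to 20 rows; each row shifts and turns the commanded pose from where the row before left it, along the tool's axes as they then stand; what a row does not reach is not made up. A row lasts 1/10 s, in which the tool goes at most 50 mm and 8.59 degrees, less where a joint would pass 70% of its speed; a pose out of reach is approached as far as the arm can. A call with a gripper value outside its range is refused whole. The fingers move at their own pace and stop on an object; "squeeze" is the grip in N (left out, the last holds). Time passes only in rows, so rows that do not move let the fingers close. It gives the time, the measured TCP pose, the force, the opening and the grip force at its end, in the units of the state.
- ctrl.state(): the state, without advancing time (a new reading comes with each control period).
- grab_frame(name): name is "scene" or "top" or "wrist"; returns (picture, depth): 400x640x3 uint8, red, green, blue; 400x640 float32, mm along the optical axis (not along the pixel's ray), 0 where there is no reading.
- calibration(name): a dict with "fx", "fy", "cx", "cy" (pixels), "R" (3x3) and "t" (3): a world point X has camera coordinates R X + t. Camera axes: x right, y down, z forward; pixel columns grow to the right and rows downward; lengths in mm; the calibration is good to about 2 mm. A picture is of the moment at which its call begins: read the wrist's pose just before it. calibration takes no time and is no camera call; for the wrist camera it gives the pose at the moment of the call.
- job.sign_off(): hands the job in; it is judged then, once.
The state is a dict: "t": time; "joint_pos": joint angles; "dq": joint speeds; "joint_torque": joint torques, N m; "position": TCP position; "eef_rot": TCP orientation; "force": force on the tool from outside, world axes, zero at the start; "ft_torque": the same for the moment, N m; "finger_gap": finger opening in mm; "finger_force": force on a finger pad.
Only numpy, scipy, OpenCV 4.12 (cv2) and the standard library are available. Lean on these libraries where they do the work, as an engineer would, in place of code of your own. Each camera call takes 0.05 s, during which the arm holds its last target. There are 200 camera calls.

## Working session

There is one attempt and no reset: what is moved stays moved. The work goes in short steps, Python scripts to look and compute and a tool call to move; the robot and the scene stay as the last step left them, time stands still between calls to the robot, and variables do not carry over. Pictures are saved under pics/ and viewed, at most 10 in all, crops included, and the job is handed in when it is done.

Besides the shell and the picture viewer there is one more tool, called as name(argument=value, ...), one argument or row to a line, values as JSON. jog_arm: Moves the arm, as the interface text tells. Its arguments: {"type":"object","properties":{"steps":{"type":"string"},"squeeze":{"type":"number"}},"required":["steps"]}

```bash
mkdir -p pics; ls; cat > h.py <<'E'
import numpy as np, cv2
from bench import ctrl, grab_frame, calibration, job
def world(u,v,d,c):
    P=np.array([(u-c['cx'])/c['fx']*d,(v-c['cy'])/c['fy']*d,d]); return np.array(c['R']).T@(P-np.array(c['t']))
def onplane(u,v,z,c):
    R=np.array(c['R']);C=-R.T@np.array(c['t']);r=R.T@np.array([(u-c['cx'])/c['fx'],(v-c['cy'])/c['fy'],1.]); return C+r*(z-C[2])/r[2]
def proj(X,c):
    p=np.array(c['R'])@np.array(X)+np.array(c['t']); return [c['fx']*p[0]/p[2]+c['cx'],c['fy']*p[1]/p[2]+c['cy']]
def cloud(d,c):
    v,u=np.mgrid[0:d.shape[0],0:d.shape[1]]; P=np.stack([(u-c['cx'])/c['fx']*d,(v-c['cy'])/c['fy']*d,d],-1); return (P-np.array(c['t']))@np.array(c['R'])
E
python3 - <<'E'
from h import *
for n in('scene','top'):
    im,d=grab_frame(n); c=calibration(n); cv2.imwrite(f'pics/{n}0.png',im[...,::-1]); np.savez(f'{n}0.npz',im=im,d=d)
    print(n,{k:np.round(v,3).tolist() for k,v in c.items()}, -np.array(c['R']).T@np.array(c['t']))
print(ctrl.state())
E
```

```text
pics
scene {'fx': 430.427, 'fy': 430.427, 'cx': 330.139, 'cy': 196.436, 'R': [[0.795, 0.606, -0.012], [0.412, -0.555, -0.723], [-0.445, 0.57, -0.691]], 't': [-417.193, -168.458, 1477.066]} [1058.31823729 -682.05908864  893.81744892]
top {'fx': 476.693, 'fy': 476.693, 'cx': 316.785, 'cy': 197.336, 'R': [[0.019, -1.0, 0.022], [-0.991, -0.021, -0.13], [0.131, -0.02, -0.991]], 't': [-24.459, 557.671, 1399.706]} [ 370.01879172   14.8998034  1460.69672095]
{'t': 0.1, 'joint_pos': array([ 1.11531133,  0.31167117,  0.01400745,  1.51294877, -0.00440315,
        1.31919194, -0.02716493]), 'dq': array([ 0.00053669, -0.00111805,  0.00083048, -0.00372119, -0.00153164,
        0.00047445,  0.00072672]), 'joint_torque': array([ 2.51328529e-04, -3.80854440e+01,  1.46368789e-01, -2.31242412e+01,
        1.23130140e-02,  8.20192625e-03,  2.94006441e-05]), 'position': array([ 220.89845273, -503.00554059,  252.2946704 ]), 'eef_rot': array([[ 9.15566549e-01,  4.02165346e-01, -9.64089283e-04],
       [ 4.02166491e-01, -9.15564446e-01,  1.96465332e-03],
       [-9.25703863e-05, -2.18649527e-03, -9.99997605e-01]]), 'force': array([ 1.16929795, -0.15287096,  0.49499629]), 'ft_torque': array([ 0.02524686,  0.04649428, -0.00495766]), 'finger_force': 0.0, 'finger_gap': 85.71226096719428}
```

View pics/top0.png

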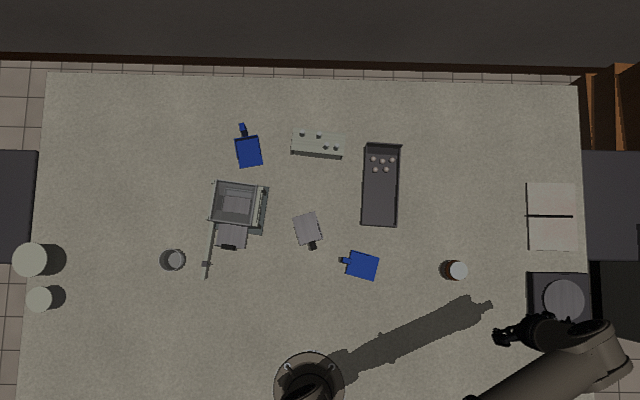

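View pics/scene0.png

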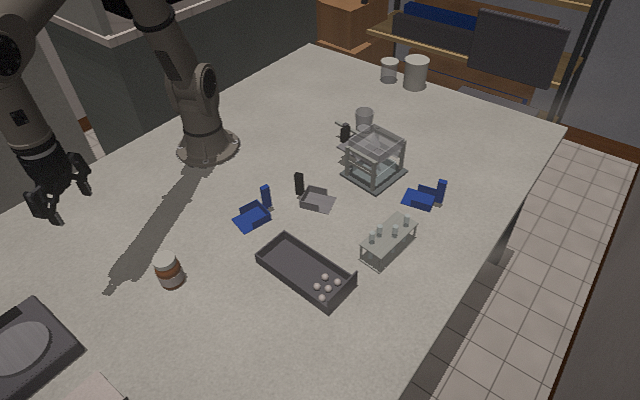

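The top view shows the scoop pan at (307,229) with its black handle at (312,245). The tray is at (380,185) with the balls at (380,165), the funnel at (236,200), and the gate handle at (230,240). The rail is at (208,265). Next I'll measure these and look closer.

```bash
python3 - <<'E'
from h import *
z=np.load('top0.npz');im,d=z['im'],z['d'];c=calibration('top');W=cloud(d,c)
a=cv2.resize(im[125:285,150:410],None,fx=3,fy=3,interpolation=cv2.INTER_CUBIC)
a=np.clip(a.astype(float)*1.4,0,255).astype('uint8')
cv2.imwrite('pics/topc.png',a[...,::-1])
hsv=cv2.cvtColor(im,cv2.COLOR_RGB2HSV)
def at(u,v): return im[v,u].tolist(),np.round(W[v,u],0).tolist()
for p in [(307,229),(312,245),(380,200),(380,163),(230,240),(236,200),(453,270),(172,260)]: print(p,at(*p))
# black high: scoop handle & gate handle
for nm,(u0,u1,v0,v1) in dict(scoop=(295,325,232,255),gate=(212,252,225,255)).items():
    m=np.zeros(d.shape,bool);m[v0:v1,u0:u1]=True
    m&=(im.max(2)<70)&(W[...,2]>85 if nm=='scoop' else W[...,2]>105)
    print(nm,m.sum(),W[m].mean(0),W[m].min(0),W[m].max(0))
# pan
m=np.zeros(d.shape,np.uint8);m[205:250,288:326]=((W[205:250,288:326,2]>15)&(W[205:250,288:326,2]<45))
print('pan wall',m.sum())
# tray rim
m=np.zeros(d.shape,bool);m[135:235,350:410]=True
r=m&(abs(W[...,2]-34)<5); pts=W[r][:,:2].astype(np.float32); print('tray rim',len(pts),cv2.minAreaRect(pts))
r=m&(W[...,2]>55)&(W[...,2]<72); print('endwall',r.sum(),W[r].mean(0))
b=(m&(im.min(2)>110)).astype(np.uint8)
n,l,s,ce=cv2.connectedComponentsWithStats(b)
for i in range(1,n): print('ball',s[i,4],ce[i],onplane(*ce[i],13 if s[i,4]>5 else 13,c))
E
```

```text
(307, 229) ([113, 110, 110], [464.0, 14.0, 3.0])
(312, 245) ([36, 34, 32], [413.0, -1.0, 94.0])
(380, 200) ([75, 72, 72], [558.0, -209.0, 8.0])
(380, 163) ([39, 37, 36], [672.0, -207.0, 16.0])
(230, 240) ([106, 103, 104], [424.0, 237.0, 66.0])
(236, 200) ([97, 95, 93], [542.0, 225.0, 62.0])
(453, 270) ([137, 137, 139], [350.0, -405.0, 91.0])
(172, 260) ([110, 109, 106], [363.0, 417.0, 8.0])
scoop 49 [413.20533936  -2.29037274  96.17443852] [401.56860231 -12.48591849  85.12951204] [424.39357792   7.79299183 101.58167569]
gate 73 [410.54506391 223.95255977 154.17607566] [370.01879172  14.8998034  105.47245553] [ 464.93494356  253.66708711 1460.69672095]
pan wall 55
tray rim 283 ((600.5050659179688, -207.26119995117188), (109.2249755859375, 246.76199340820312), 87.3907241821289)
endwall 70 [ 722.58400854 -213.35230352   62.50522837]
ball 3 [354.33333333 135.33333333] [ 758.99810771 -127.27746527   13.        ]
ball 5 [360.8 136.4] [ 756.07789363 -147.53661489   13.        ]
ball 1 [376. 135.] [ 761.73948085 -195.12671753   13.        ]
ball 58 [385.84482759 138.31034483] [ 751.88092969 
[... 6170 characters left out ...]
21.28928932   13.        ]
ball 1 [406. 225.] [ 481.91099158 -287.67942938   13.        ]
ball 2 [408.5 225. ] [ 482.06697357 -295.34598358   13.        ]
ball 8 [360.125 230.5  ] [ 462.30534322 -147.43053593   13.        ]
ball 1 [409. 229.] [ 469.88024588 -296.79846637   13.        ]
ball 1 [357. 231.] [ 460.59402493 -137.91694475   13.        ]
ball 8 [406.75 232.5 ] [ 459.07388385 -289.8416253    13.        ]
ball 6 [351.5        233.66666667] [ 452.16070101 -121.23598813   13.        ]
ball 3 [358.         233.66666667] [ 452.55532411 -141.02436987   13.        ]
ball 1 [363. 234.] [ 451.84713027 -156.26047426   13.        ]
ball 1 [372. 234.] [ 452.39370669 -183.68985694   13.        ]
```

View pics/topc.png

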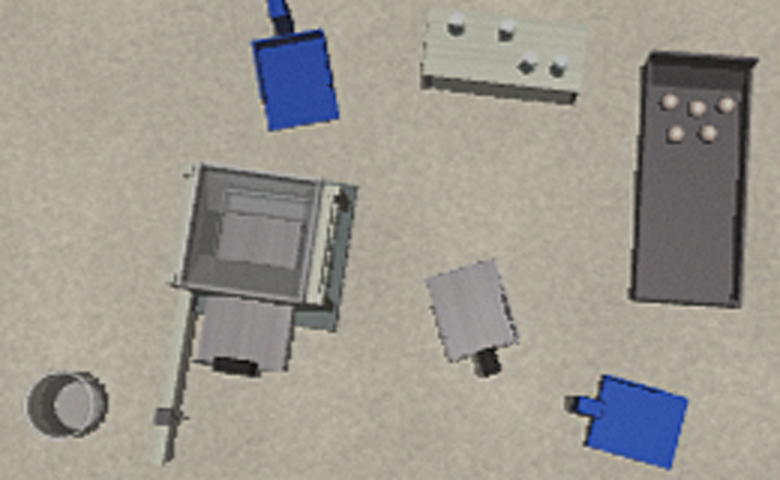

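The crop shows the tray tilted about -2.6°, with five balls near its sloping end. The scoop is yawed about +16°. The dispenser is yawed about -7°, with the mark rider at crop (165,415) and the gate handle at (235,367). Next come exact fits.

```bash
python3 - <<'E'
from h import *
np.set_printoptions(precision=1,suppress=True)
z=np.load('top0.npz');im,d=z['im'],z['d'];c=calibration('top');W=cloud(d,c);V=im.max(2).astype(int)
def C(x,y): return 150+x/3-.33,125+y/3-.33   # crop->pix
def P(x,y,h): return onplane(*C(x,y),h,c)[:2]
# scoop: lip corners (z=2) and handle top (z=96)
m=np.zeros(d.shape,bool);m[236:252,303:322]=True; m&=(V<60)&(W[...,2]>80)
h=np.argwhere(m).mean(0)[::-1]; H=onplane(*h,96,c)[:2]
L=(P(427,281,2)+P(495,258,2))/2; print('handle',H,h,'lip',L,'dist(102)',np.linalg.norm(L-H),'yaw',np.degrees(np.arctan2(*(L-H)[::-1])))
# tray sides by rim height
m=np.zeros(d.shape,bool);m[150:228,352:405]=True
r=m&(abs(W[...,2]-34)<4); 
for s in(1,-1):
    q=W[r&((W[...,1]+207.5+.0455*(W[...,0]-600))*s>40)&(W[...,0]<690)&(W[...,0]>500)];k=np.polyfit(q[:,0],q[:,1],1);print('side',len(q),k, 'y@600',np.polyval(k,600))
print('low end corners',P(632,300,34),P(741,306,34),'end wall top',P(652,53,64),P(757,58,64))
for p in [(670,102),(697,108),(727,105),(677,133),(709,132)]: print('ball',P(*p,13))
# funnel rim corners
F=np.array([P(*p,136) for p in[(200,164),(322,180),(304,303),(182,285)]]);print('funnel',F,F.mean(0),[np.linalg.norm(F[i]-F[(i+1)%4]) for i in range(4)])
e=F[0]-F[3]+F[1]-F[2];print('yaw disp',np.degrees(np.arctan2(e[1],e[0])))
m=np.zeros(d.shape,bool);m[240:255,212:245]=True; m&=(V<60)&(W[...,2]>105)&(W[...,2]<125)
q=np.argwhere(m)[:,::-1];G=onplane(*q.mean(0),117,c);print('gate',m.sum(),q.mean(0),G,cv2.minAreaRect(np.array([onplane(*x,117,c)[:2] for x in q],np.float32)))
print('rider',W[int(C(165,415)[1]),int(C(165,415)[0])],'rail end',P(167,462,80))
E
```

```text
handle [413.2  -2.3] [312.5 244.9] lip [508.6  26.4] dist(102) 99.61965586786523 yaw 16.71472647050183
side 69 [  -0.  -127.9] y@600 -154.94873257331668
side 77 [  -0.  -230.9] y@600 -258.98626043106174
low end corners [ 478.5 -145.6] [ 474.7 -255.1] end wall top [ 724.6 -160.6] [ 722.  -266.3]
ball [ 686.1 -186. ]
ball [ 680.4 -214. ]
ball [ 684.3 -245.2]
ball [ 653.6 -193.3]
ball [ 655.4 -226.5]
funnel [[589.8 271.4]
 [577.2 157.1]
 [461.8 169.7]
 [476.1 282.7]] [526.2 220.2] [np.float64(114.94444110551329), np.float64(116.078316530662), np.float64(113.9320559466189), np.float64(114.2038355955365)]
yaw disp -5.955499572502221
gate 61 [226.8 246.6] [403.2 237.3 117. ] ((402.97979736328125, 237.18431091308594), (34.446533203125, 13.323448181152344), 83.01431274414062)
rider [356.3 307.1  75.3] rail end [312.3 300.2]
```

jog_arm(
  steps="0 0 0 0 0 0.122 0.6; 2.19 -2.83 0.6 0 0 0 0.6; 2.19 -2.83 0.6 0 0 0 0.6; 2.19 -2.83 0.6 0 0 0 0.6; 2.19 -2.83 0.6 0 0 0 0.6; 2.19 -2.83 0.6 0 0 0 0.6; 2.19 -2.83 0.6 0 0 0 0.6; 2.19 -2.83 0.6 0 0 0 0.6; 2.19 -2.83 0.6 0 0 0 0.6; 2.19 -2.83 0.6 0 0 0 0.6; 2.19 -2.83 0.6 0 0 0 0.6; 2.19 -2.83 0.6 0 0 0 0.6; 2.19 -2.83 0.6 0 0 0 0.6; 2.19 -2.83 0.6 0 0 0 0.6; 2.19 -2.83 0.6 0 0 0 0.6; 2.19 -2.83 0.6 0 0 0 0.6; 0 0 0 0 0 0 0.6; 0 0 0 0 0 0 0.6",
)

```text
t: 1.9
position: [413.2, -2.0, 162.8]
eef_rot: [[0.957, 0.29, -0.001], [0.29, -0.957, -0.0], [-0.001, -0.0, -1.0]]
force: [-0.6, -0.8, -0.4]
finger_gap: 51.2
finger_force: 0.0
```

```bash
python3 - <<'E'
from h import *
np.set_printoptions(precision=3,suppress=True)
s=ctrl.state();c=calibration('wrist');im,d=grab_frame('wrist');cv2.imwrite('pics/w1.png',im[...,::-1]);W=cloud(d,c)
print(s['t'],s['joint_pos'],s['position'],s['eef_rot'],s['finger_gap'],s['force'])
m=(im.max(2)<60)&(abs(W[...,2]-96)<6)&(abs(W[...,0]-413)<30)&(abs(W[...,1]+2)<30)
print(m.sum(),W[m].mean(0),cv2.minAreaRect(W[m][:,:2].astype(np.float32)) if m.any() else 0)
E
```

```text
1.9 [ 0.397  0.142 -0.473  1.979  0.075  1.039 -1.387] [413.207  -2.035 162.848] [[ 0.957  0.29  -0.001]
 [ 0.29  -0.957 -0.   ]
 [-0.001 -0.    -1.   ]] 51.182009733909936 [-0.632 -0.794 -0.355]
825 [416.683  -2.664  95.48 ] ((415.7012634277344, -2.8499536514282227), (24.263629913330078, 15.440918922424316), 17.549955368041992)
```

View pics/w1.png

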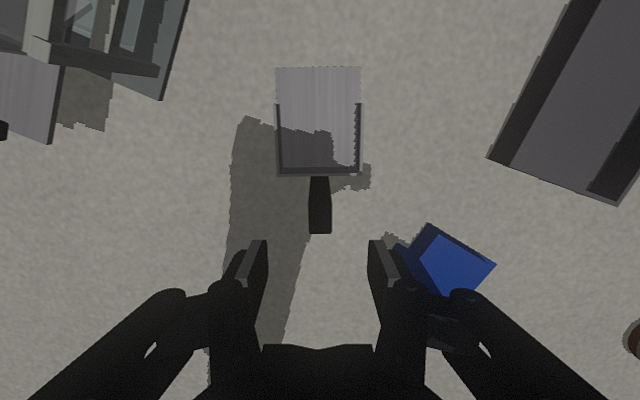

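The wrist view shows the scoop handle between the open fingers, with its top at (320,230) and the axes aligned. I'm descending to grip.

jog_arm(
  steps="0.18 0.1 1.5 0 0 0.01 0.6; 0 0 2 0 0 0 0.6; 0 0 2 0 0 0 0.6; 0 0 2 0 0 0 0.6; 0 0 1.5 0 0 0 0.6; 0 0 0 0 0 0 0.4; 0 0 0 0 0 0 0; 0 0 0 0 0 0 0; 0 0 0 0 0 0 0; 0 0 0 0 0 0 0; 0 0 0 0 0 0 0; 0 0 0 0 0 0 0",
  squeeze=90,
)

```text
t: 3.15
position: [415.9, -3.1, 73.8]
eef_rot: [[0.961, 0.278, 0.001], [0.278, -0.961, -0.001], [0.001, 0.001, -1.0]]
force: [-0.8, 0.6, 2.2]
finger_gap: 15.3
finger_force: 88.1
```

jog_arm(
  steps="0 0 -2 0 0 0 0; 0 0 -2 0 0 0 0; 0 0 -2 0 0 0 0; 0 0 0 0 0 0.109 0; 0 0 0 0 0 0.109 0; 0 0 0 0 0 0.109 0; 1.41 2.48 0 0 0 0 0; 1.41 2.48 0 0 0 0 0; 1.41 2.48 0 0 0 0 0; 1.41 2.48 0 0 0 0 0; 1.41 2.48 0 0 0 0 0; 1.41 2.48 0 0 0 0 0; 1.41 2.48 0 0 0 0 0; 1.41 2.48 0 0 0 0 0; 0 0 0 0 0 0 0; 0 0 0 0 0 0 0",
)

```text
t: 4.75
position: [519.0, -206.4, 132.5]
eef_rot: [[0.999, -0.047, -0.001], [-0.047, -0.999, 0.001], [-0.001, -0.001, -1.0]]
force: [0.1, 0.8, -1.3]
finger_gap: 15.0
finger_force: 88.0
```

```bash
python3 - <<'E'
from h import *
np.set_printoptions(precision=3,suppress=True)
s=ctrl.state();c=calibration('wrist');im,d=grab_frame('wrist');cv2.imwrite('pics/w2.png',im[...,::-1]);W=cloud(d,c)
print(s['t'],s['joint_pos'],s['position'],s['eef_rot'],s['force'])
np.savez('w2.npz',im=im,d=d,R=c['R'],t=c['t'],k=[c['fx'],c['fy'],c['cx'],c['cy']])
for y in (80,120,160,180): print(y,[(u,W[y,u].round().tolist()) for u in (200,280,320,360,440)])
E
```

```text
4.75 [ 0.569  0.444 -0.299  1.651  0.144  1.07  -1.389] [ 518.984 -206.445  132.542] [[ 0.999 -0.047 -0.001]
 [-0.047 -0.999  0.001]
 [-0.001 -0.001 -1.   ]] [ 0.092  0.835 -1.268]
80 [(200, [614.0, -119.0, -0.0]), (280, [608.0, -188.0, 60.0]), (320, [606.0, -212.0, 61.0]), (360, [605.0, -236.0, 59.0]), (440, [606.0, -306.0, 1.0])]
120 [(200, [584.0, -114.0, -1.0]), (280, [584.0, -186.0, 60.0]), (320, [583.0, -211.0, 61.0]), (360, [582.0, -236.0, 60.0]), (440, [575.0, -309.0, -1.0])]
160 [(200, [551.0, -109.0, 0.0]), (280, [560.0, -184.0, 60.0]), (320, [559.0, -210.0, 61.0]), (360, [557.0, -236.0, 61.0]), (440, [542.0, -311.0, 0.0])]
180 [(200, [534.0, -106.0, 0.0]), (280, [546.0, -183.0, 61.0]), (320, [545.0, -209.0, 62.0]), (360, [544.0, -236.0, 61.0]), (440, [525.0, -312.0, 0.0])]
```

View pics/w2.png

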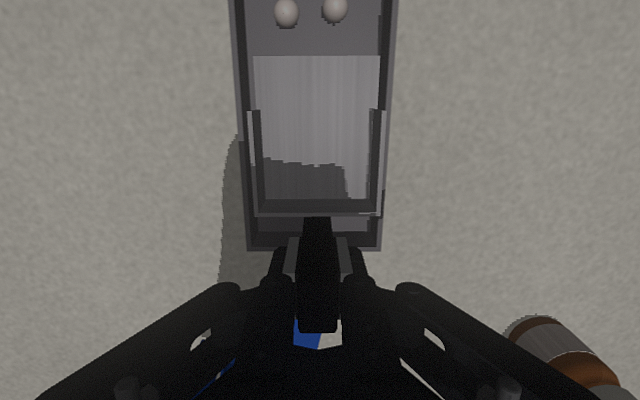

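The wrist view shows the scoop level and centred over the tray: floor u 253–381, lip v=55. Two balls lie ahead at (286,12) and (335,8). I'm lowering it now.

jog_arm(
  steps="0 0 1.5 0 0 0 0; 0 0 1.5 0 0 0 0; 0 0 1.4 0 0 0 0; 0 0 0.6 0 0 0 0; 0 0 0.3 0 0 0 0; 0 0 0.2 0 0 0 0; 0 0 0 0 0 0 0; 0 0 0 0 0 0 0",
)

```text
t: 5.6
position: [519.9, -206.4, 78.9]
eef_rot: [[0.999, -0.045, 0.001], [-0.045, -0.999, -0.0], [0.001, 0.0, -1.0]]
force: [0.2, 0.1, -1.7]
finger_gap: 15.1
finger_force: 87.9
```

jog_arm(
  steps="0 0 0.1 0 -0.012 0 0; 1 0 0 0 0 0 0; 1 0 0 0 0 0 0; 1 0 0 0 0 0 0; 1 0 0 0 0 0 0; 1 0 0 0 0 0 0; 1 0 0 0 0 0 0; 0.8 0 0 0 0 0 0; 0 0 0 0 0 0 0",
)

```text
t: 6.5
position: [588.8, -210.1, 78.4]
eef_rot: [[0.999, -0.046, -0.01], [-0.046, -0.999, -0.001], [-0.01, 0.002, -1.0]]
force: [-2.7, -0.3, 5.2]
finger_gap: 14.7
finger_force: 88.9
```

```bash
python3 - <<'E'
from h import *
im,d=grab_frame('wrist')
sc,_=grab_frame('scene')
a=cv2.resize(im[0:230,200:440],None,fx=1.6,fy=1.6); b=cv2.resize(sc[220:320,240:370],None,fx=3,fy=3)
o=np.zeros((max(a.shape[0],b.shape[0]),a.shape[1]+b.shape[1],3),np.uint8);o[:a.shape[0],:a.shape[1]]=a;o[:b.shape[0],a.shape[1]:]=b
cv2.imwrite('pics/c3.png',np.clip(o[...,::-1]*1.3,0,255));print(o.shape)
E
```

```text
(368, 774, 3)[ WARN:0@5.745] global loadsave.cpp:1063 imwrite_ Unsupported depth image for selected encoder is fallbacked to CV_8U.
```

View pics/c3.png

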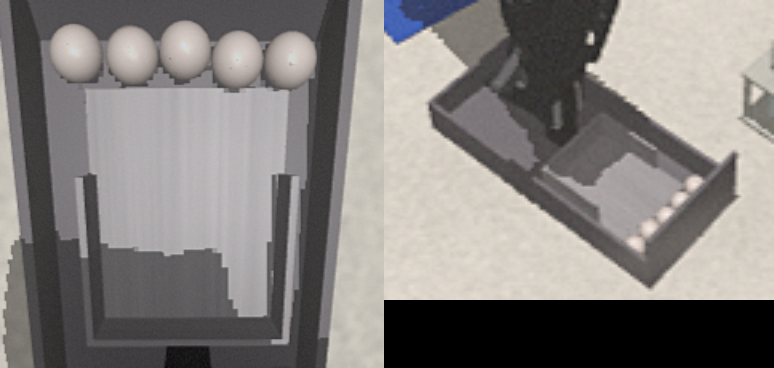

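All five balls line up at the slope foot, just ahead of the lip at crop v≈87. I'm driving under them next.

jog_arm(
  steps="0.5 0 0 0 0 0 0; 0.4 0 0 0 0 0 0; 0.3 0 0 0 0 0 0; 0 0 0 0 0 0 0",
)

```text
t: 7.0
position: [597.9, -210.7, 78.7]
eef_rot: [[0.999, -0.046, -0.015], [-0.046, -0.999, -0.001], [-0.015, 0.002, -1.0]]
force: [-7.9, 1.6, 12.0]
finger_gap: 14.6
finger_force: 89.9
```

```bash
python3 - <<'E'
from h import *
im,d=grab_frame('wrist')
cv2.imwrite('pics/c4.png',np.clip(cv2.resize(im[0:230,200:440],None,fx=1.6,fy=1.6)[...,::-1]*1.3,0,255).astype('uint8'))
E
```

```text
(no output)
```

View pics/c4.png

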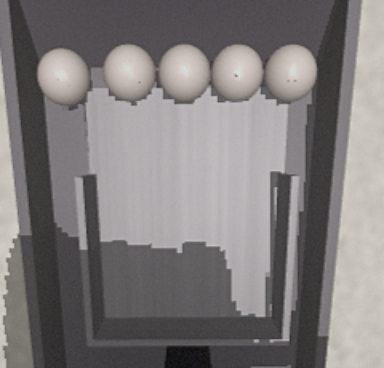

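Four balls are now partly over the lip. I'm pushing a little more, curling up along the slope and then lifting.

jog_arm(
  steps="0.4 0 0 0 0 0 0; 0.1 0 0 0 0.06 0 0; 0 0 0 0 0.08 0 0; 0 0 0 0 0.08 0 0; -0.5 0 -0.3 0 0.08 0 0; -0.7 0 -0.4 0 0.08 0 0; -0.7 0 -0.4 0 0.08 0 0; 0 0 0 0 0 0 0; 0 0 0 0 0 0 0",
)

```text
t: 7.95
position: [582.7, -209.4, 81.0]
eef_rot: [[0.901, -0.046, 0.431], [-0.042, -0.999, -0.019], [0.432, -0.0, -0.902]]
force: [0.9, 0.1, -1.5]
finger_gap: 15.3
finger_force: 88.0
```

```bash
python3 - <<'E'
from h import *
im,d=grab_frame('wrist')
cv2.imwrite('pics/c5.png',np.clip(cv2.resize(im[0:230,200:440],None,fx=1.6,fy=1.6)[...,::-1]*1.3,0,255).astype('uint8'));print(ctrl.state()['joint_pos'])
E
```

```text
[ 0.73211119  0.43524106 -0.41615006  1.94160651  0.06889763  0.37153362
 -1.28669134]
```

View pics/c5.png

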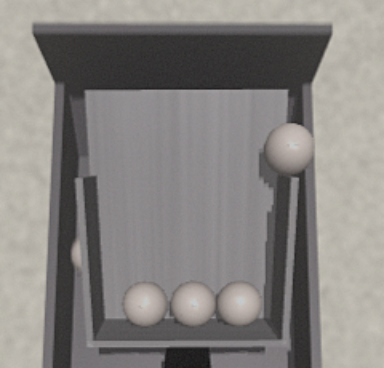

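Three balls sit at the back of the pan, and a fourth perches at the right edge by the side wall. I'll measure that one before lifting.

```bash
python3 - <<'E'
from h import *
np.set_printoptions(precision=1,suppress=True)
im,d=grab_frame('wrist');c=calibration('wrist');W=cloud(d,c)
for (u,v) in [(290,148),(290,160),(145,303),(193,303),(240,303),(309,148),(306,200),(280,100),(277,178),(77,250)]:
    p=(int(200+u/1.6),int(v/1.6)); print((u,v),im[p[1],p[0]],W[p[1],p[0]])
E
```

```text
(290, 148) [155 150 145] [ 680.2 -248.5   68.1]
(290, 160) [124 117 114] [ 676.3 -248.6   66.6]
(145, 303) [152 155 153] [ 632.5 -195.1   44.9]
(193, 303) [151 152 154] [ 631.7 -213.1   44.5]
(240, 303) [152 153 156] [ 630.9 -231.    45. ]
(309, 148) [132 124 121] [ 680.2 -255.3   67.4]
(306, 200) [93 91 93] [ 673.7 -261.6   34.8]
(280, 100) [113 110 111] [ 702.8 -248.3   60.4]
(277, 178) [57 55 55] [ 677.8 -247.5   48.9]
(77, 250) [92 89 91] [ 666.  -161.1    3.6]
```

jog_arm(
  steps="0 -0.55 0 -0.07 0 0 0; 0 -0.55 0 -0.07 0 0 0; 0 -0.55 0 -0.07 0 0 0; 0 -0.55 0 -0.07 0 0 0; 0 0 0 0 0 0 0; 0 0 0 0 0 0 0",
)

```text
t: 8.65
position: [589.7, -185.6, 81.8]
eef_rot: [[0.898, -0.155, 0.411], [-0.034, -0.958, -0.286], [0.438, 0.243, -0.866]]
force: [-1.0, 0.4, 4.1]
finger_gap: 15.1
finger_force: 90.8
```

```bash
cat > balls.py <<'E'
from h import *
np.set_printoptions(precision=1,suppress=True)
def balls(name='wrist'):
    im,d=grab_frame(name);c=calibration(name);W=cloud(d,c)
    g=cv2.medianBlur(cv2.cvtColor(im,cv2.COLOR_RGB2GRAY),3)
    for x in (cv2.HoughCircles(g,cv2.HOUGH_GRADIENT,1,14,param1=80,param2=13,minRadius=9,maxRadius=22) if name=='wrist' else [[]])[0]:
        u,v=int(x[0]),int(x[1])
        if 0<=v<400 and 0<=u<640 and g[v,u]>115: print(x,g[v,u],W[v,u])
    return im,d,c,W
E
python3 -c "
from balls import *
im,*_=balls();s=ctrl.state();print(s['t'],s['position'],s['force'])"
```

```text
[277.5 188.5  13.4] 150 [ 638.8 -179.8   39.6]
[306.5 188.5  13.2] 149 [ 636.2 -196.7   43. ]
[334.5 191.5  14.5] 145 [ 631.8 -212.7   46.7]
[276.5 159.5  12.1] 153 [ 654.4 -180.4   48.4]
8.7 [ 589.3 -186.5   81.6] [-1.  -0.   4.9]
```

Four balls are in the pan now: x≈632–654, top heights 40–48. I'm lifting straight up, then levelling the roll.

jog_arm(
  steps="0.44 0.24 -0.87 0 0 0 0; 0.88 0.49 -1.73 0 0 0 0; 0.88 0.49 -1.73 0 0 0 0; 0.88 0.49 -1.73 0 0 0 0; 0.88 0.49 -1.73 0 0 0 0; 0.88 0.49 -1.73 0 0 0 0; 0.88 0.49 -1.73 0 0 0 0; 0 0 0 0.06 0 0 0; 0 0 0 0.06 0 0 0; 0 0 0 0.06 0 0 0; 0 0 0 0.06 0 0 0; 0 0 0 0 0 0 0; 0 0 0 0 0 0 0",
)

```text
t: 10.0
position: [584.9, -189.7, 208.5]
eef_rot: [[0.902, -0.061, 0.428], [-0.043, -0.998, -0.051], [0.431, 0.027, -0.902]]
force: [-0.5, -0.5, -2.1]
finger_gap: 15.0
finger_force: 90.0
```

```bash
cat > plan.py <<'E'
from h import *
from scipy.spatial.transform import Rotation as Rt
# pose from scoop yaw(deg), nose-down th(deg), lip pos or tcp pos
def Rscoop(yaw,th): return (Rt.from_euler('z',yaw,degrees=True)*Rt.from_euler('y',th,degrees=True)).as_matrix()
def Rtool(yaw,th): return Rscoop(yaw,th)@np.diag([1,-1,-1.])
def tcp_from_lip(lip,yaw,th): return np.array(lip)-Rscoop(yaw,th)@np.array([102,0,-73])
def rows(p,R,targets,hand=0):
    out=[]
    for q,S in targets:
        t=R.T@(q-p)/10; r=Rt.from_matrix(R.T@S).as_rotvec()
        out.append(' '.join(f'{x:.2f}' for x in t)+' '+' '.join(f'{x:.3f}' for x in r)+f' {hand}'); p,R=q,S
    print('; '.join(out))
def interp(p,yaw,th,q,yaw2,th2,n):
    return [(p+(np.array(q)-p)*i/n,Rtool(yaw+(yaw2-yaw)*i/n,th+(th2-th)*i/n)) for i in range(1,n+1)]
E
python3 -c "
from balls import *;from plan import *
im,*_=balls();s=ctrl.state();R=s['eef_rot'];print(s['t'],s['position'],s['force'],s['joint_pos'].round(2))
S=R@np.diag([1,-1,-1.]);e=Rt.from_matrix(S).as_euler('ZYX',degrees=True);print(e)
p=s['position'];m=np.array([526.2,220.2,0]);yw=83;f=np.array([np.cos(np.radians(yw)),np.sin(np.radians(yw)),0])
A=m-f*150+[0,0,275]; print(A)
T=interp(p,e[0],e[1],A,yw,-20,18);rows(p,R,T)
"
```

```text
[278.5 187.5  14.5] 144 [ 634.  -168.8  169.4]
[309.5 189.5  12.1] 142 [ 632.  -187.4  168.3]
[290.5 164.5  12.2] 141 [ 646.1 -177.   176.5]
[341.5 188.5  11.6] 145 [ 631.6 -206.9  168. ]
10.05 [ 585.2 -188.6  208.4] [ 0.7  0.2 -2.6] [ 0.4  0.2 -0.   1.8 -0.1  0.7 -1.2]
[ -2.6 -25.5  -1.7]
[507.9  71.3 275. ]
-0.29 -1.41 -0.59 0.066 -0.004 -0.075 0; -0.18 -1.46 -0.49 0.035 -0.005 -0.075 0; -0.07 -1.48 -0.44 0.035 -0.005 -0.075 0; 0.04 -1.50 -0.39 0.034 -0.005 -0.076 0; 0.15 -1.51 -0.34 0.034 -0.005 -0.076 0; 0.26 -1.50 -0.29 0.034 -0.005 -0.076 0; 0.37 -1.49 -0.24 0.033 -0.005 -0.076 0; 0.48 -1.46 -0.19 0.033 -0.005 -0.076 0; 0.59 -1.43 -0.15 0.032 -0.005 -0.076 0; 0.70 -1.38 -0.11 0.032 -0.005 -0.077 0; 0.80 -1.33 -0.07 0.031 -0.005 -0.077 0; 0.90 -1.26 -0.03 0.031 -0.005 -0.077 0; 1.00 -1.19 0.00 0.031 -0.005 -0.077 0; 1.09 -1.11 0.03 0.030 -0.005 -0.077 0; 1.17 -1.02 0.06 0.030 -0.005 -0.077 0; 1.24 -0.92 0.08 0.029 -0.005 -0.078 0; 1.31 -0.82 0.10 0.029 -0.005 -0.078 0; 1.37 -0.71 0.11 0.029 -0.005 -0.078 0
```

jog_arm(
  steps="-0.29 -1.41 -0.59 0.066 -0.004 -0.075 0; -0.18 -1.46 -0.49 0.035 -0.005 -0.075 0; -0.07 -1.48 -0.44 0.035 -0.005 -0.075 0; 0.04 -1.50 -0.39 0.034 -0.005 -0.076 0; 0.15 -1.51 -0.34 0.034 -0.005 -0.076 0; 0.26 -1.50 -0.29 0.034 -0.005 -0.076 0; 0.37 -1.49 -0.24 0.033 -0.005 -0.076 0; 0.48 -1.46 -0.19 0.033 -0.005 -0.076 0; 0.59 -1.43 -0.15 0.032 -0.005 -0.076 0; 0.70 -1.38 -0.11 0.032 -0.005 -0.077 0; 0.80 -1.33 -0.07 0.031 -0.005 -0.077 0; 0.90 -1.26 -0.03 0.031 -0.005 -0.077 0; 1.00 -1.19 0.00 0.031 -0.005 -0.077 0; 1.09 -1.11 0.03 0.030 -0.005 -0.077 0; 1.17 -1.02 0.06 0.030 -0.005 -0.077 0; 1.24 -0.92 0.08 0.029 -0.005 -0.078 0; 1.31 -0.82 0.10 0.029 -0.005 -0.078 0; 1.37 -0.71 0.11 0.029 -0.005 -0.078 0; 0 0 0 0 0 0 0; 0 0 0 0 0 0 0",
)

```text
t: 12.05
position: [508.2, 71.4, 275.1]
eef_rot: [[0.113, 0.993, 0.047], [0.932, -0.122, 0.341], [0.344, 0.006, -0.939]]
force: [0.8, 0.2, -1.3]
finger_gap: 15.0
finger_force: 90.1
```

```bash
python3 -c "
from balls import *;from plan import *
im,d,c,W=balls();s=ctrl.state();R=s['eef_rot'];print(s['t'],s['position'],s['force'],s['joint_pos'].round(2))
S=R@np.diag([1,-1,-1.]);e=Rt.from_matrix(S).as_euler('ZYX',degrees=True);print(e)
p=s['position'];m=np.array([526.2,220.2,0]);yw=83;f=np.array([np.cos(np.radians(yw)),np.sin(np.radians(yw)),0])
l=m-f*30
A=tcp_from_lip(l+[0,0,185],yw,8);T=interp(p,e[0],e[1],A,yw,8,8);B=tcp_from_lip(l+[0,0,146],yw,8);T+=interp(A,yw,8,B,yw,8,4)
rows(p,R,T);print()
rows(B,Rtool(yw,8),[(tcp_from_lip(l+[0,0,146],yw,8+5*i),Rtool(yw,8+5*i)) for i in range(1,10)])
a=cv2.resize(im[0:400,100:540],None,fx=1,fy=1);cv2.imwrite('pics/w6.png',a[...,::-1])
"
```

```text
[311.5 189.5  12.2] 155 [510.2 113.1 231.9]
[344.5 188.5  14.1] 155 [530.  111.3 231.5]
[286.5 189.5  15.5] 146 [495.2 114.9 231.8]
[296.5 164.5  12.1] 156 [503.3 128.4 237.5]
12.1 [508.2  70.5 274.9] [-0.2  0.2 -1.9] [ 0.4  0.2 -0.4  1.6 -0.3  1.3 -0. ]
[ 83.  -20.1  -0.3]
0.34 -0.01 0.17 0.006 -0.061 -0.000 0; 0.35 -0.01 0.15 -0.000 -0.061 0.000 0; 0.35 -0.01 0.13 -0.000 -0.061 0.000 0; 0.36 -0.01 0.10 -0.000 -0.061 0.000 0; 0.37 -0.01 0.08 -0.000 -0.061 0.000 0; 0.37 -0.01 0.06 -0.000 -0.061 0.000 0; 0.37 -0.01 0.04 0.000 -0.061 0.000 0; 0.38 -0.01 0.01 0.000 -0.061 0.000 0; 0.14 0.00 0.97 0.000 0.000 0.000 0; 0.14 0.00 0.97 0.000 0.000 0.000 0; 0.14 0.00 0.97 0.000 0.000 0.000 0; 0.14 0.00 0.97 0.000 0.000 0.000 0

0.68 -0.00 -0.86 -0.000 -0.087 -0.000 0; 0.68 0.00 -0.86 0.000 -0.087 0.000 0; 0.68 0.00 -0.86 0.000 -0.087 0.000 0; 0.68 -0.00 -0.86 -0.000 -0.087 -0.000 0; 0.68 -0.00 -0.86 -0.000 -0.087 -0.000 0; 0.68 -0.00 -0.86 0.000 -0.087 0.000 0; 0.68 0.00 -0.86 0.000 -0.087 0.000 0; 0.68 -0.00 -0.86 -0.000 -0.087 -0.000 0; 0.68 0.00 -0.86 0.000 -0.087 -0.000 0
```

View pics/w6.png

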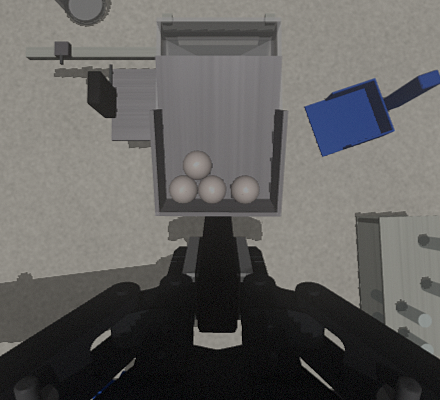

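The wrist view shows four balls at the pan's back, around (183–245,188), and the scoop lined up with the funnel (u 160–277). I'm tipping.

jog_arm(
  steps="0.34 -0.01 0.17 0.006 -0.061 0 0; 0.35 -0.01 0.15 0 -0.061 0 0; 0.35 -0.01 0.13 0 -0.061 0 0; 0.36 -0.01 0.10 0 -0.061 0 0; 0.37 -0.01 0.08 0 -0.061 0 0; 0.37 -0.01 0.06 0 -0.061 0 0; 0.37 -0.01 0.04 0 -0.061 0 0; 0.38 -0.01 0.01 0 -0.061 0 0; 0.14 0 0.97 0 0 0 0; 0.14 0 0.97 0 0 0 0; 0.14 0 0.97 0 0 0 0; 0.14 0 0.97 0 0 0 0; 0 0 0 0 0 0 0",
)

```text
t: 13.4
position: [510.0, 99.7, 230.8]
eef_rot: [[0.121, 0.992, -0.021], [0.983, -0.123, -0.134], [-0.136, -0.004, -0.991]]
force: [0.1, -0.3, -1.4]
finger_gap: 14.8
finger_force: 90.0
```

jog_arm(
  steps="0.68 0 -0.86 0 -0.087 0 0; 0.68 0 -0.86 0 -0.087 0 0; 0.68 0 -0.86 0 -0.087 0 0; 0.68 0 -0.86 0 -0.087 0 0; 0.68 0 -0.86 0 -0.087 0 0; 0.68 0 -0.86 0 -0.087 0 0; 0.68 0 -0.86 0 -0.087 0 0; 0.68 0 -0.86 0 -0.087 0 0; 0 0 0 0 0 0 0; 0 0 0 0 0 0 0; 0 0 0 0 0 0 0; 0 0 0 0 0 0 0",
)

```text
t: 14.6
position: [520.9, 176.1, 272.6]
eef_rot: [[0.084, 0.992, -0.09], [0.67, -0.123, -0.732], [-0.737, 0.002, -0.675]]
force: [0.3, -0.3, -1.3]
finger_gap: 14.9
finger_force: 90.3
```

```bash
python3 -c "
from balls import *
im,d,c,W=balls();s=ctrl.state();print(s['t'],s['position'],s['force'],s['joint_pos'].round(2))
im,d=grab_frame('top');c=calibration('top');W=cloud(d,c)
m=(im.min(2)>125);m[:150]=0;m[:,:190]=0;m[260:]=0;m[:,290:]=0
n,l,st,ce=cv2.connectedComponentsWithStats(m.astype('uint8'))
for i in range(1,n):
  if st[i,4]>2: u,v=ce[i].astype(int);print(ce[i],st[i,4],W[v,u])
"
```

```text
[477.5 151.5  12.2] 129 [717.6 -69.7  61.9]
[490.5 138.5  19.2] 142 [724.1 -40.   61.5]
[547.5  62.5  11.1] 151 [780.4  21.5   0. ]
14.65 [520.8 176.3 272.5] [-0.1  0.4 -1.3] [-0.5  0.7 -0.3  1.2  0.7  2.  -0.9]
[270.5 151. ] 4 [706.  135.1  -1.2]
[288.2 150.5] 4 [711.5  79.1  -5. ]
[221. 153.] 3 [696.1 287.4  -1.4]
[278. 153.] 3 [700.  109.9  -0.3]
[216.  155.3] 3 [689.8 303.   -3.7]
[225.2 157.8] 4 [682.3 273.3   4.9]
[266.2 157.6] 5 [686.4 146.9  -0.2]
[279. 159.] 21 [684.8 109.6  -3.7]
[287.6 157. ] 7 [686.8  81.2   5.1]
[197.3 163.7] 3 [663.  360.7  -3.6]
[235.7 166. ] 3 [655.6 242.    0. ]
[265.  164.7] 3 [662.5 148.5   7.6]
[276.1 166.4] 7 [658.6 114.9  -0.3]
[193.8 166.8] 4 [653.  372.1  -1.9]
[255.  166.6] 5 [656.1 179.5   4.9]
[286.  168.8] 25 [651.8  86.4   5.4]
[192.6 169.4] 7 [643.4 374.7  -1.8]
[204. 169.] 3 [642.8 335.9   6.1]
[217.7 170. ] 6 [640.9 296.3   4. ]
[280.8 170.2] 6 [646.7 102.2  -2.8]
[199.2 170.4] 5 [640.4 352.5   0.3]
[206.3 171.7] 3 [637.9 331.   -0.9]
[233.6 172.4] 5 [637.1 247.9  -3.4]
[250.7 171.7] 3 [640.9 194.9  -0.1]
[256.  171.5] 4 [641.3 176.4  
[... 1471 characters left out ...]
4.2   7. ]
[256.7 243.3] 3 [418.8 168.9  -3.8]
[263.  244.5] 23 [416.  150.2   0. ]
[249.  245.1] 9 [412.2 189.4   1.2]
[256.2 247.9] 30 [406.6 168.1  -0.6]
[272.  245.2] 4 [413.6 119.7  -0.4]
[284.9 246.1] 8 [411.4  83.3  -3. ]
[266.  250.8] 27 [398.1 137.2   3. ]
[277.2 247.6] 15 [407.9 104.5  -3.1]
[271.4 249.7] 7 [401.4 122.1   3. ]
[233. 251.] 5 [393.2 237.1   0.8]
[253.8 251.4] 5 [394.4 177.   -2.2]
[287.5 250.5] 4 [399.4  73.7  -1.5]
[247.6 255.9] 21 [381.9 194.1   2.7]
[268.6 254.2] 5 [386.2 131.2  -2.1]
[274.1 255.2] 11 [383.5 112.5   2.8]
[281.3 255.6] 15 [383.9  91.6  -2.7]
[235.7 256. ] 3 [378.3 230.5   0.3]
[256.1 255.6] 14 [382.4 167.    1.7]
[260.8 258.4] 5 [373.7 154.6   2.3]
```

```bash
python3 -c "
from plan import *
s=ctrl.state();R=s['eef_rot'];p=s['position']
S=R@np.diag([1,-1,-1.]);e=Rt.from_matrix(S).as_euler('ZYX',degrees=True);print(e)
A=np.array([505,100,285.]);T=interp(p,e[0],e[1],A,e[0],0,8)
T+=interp(A,e[0],0,[420,0,140],40,0,10);rows(p,R,T)
"
```

```text
[82.8942289  47.52228396 -0.09309835]
-0.77 -0.08 0.61 0.002 0.104 0.000 0; -0.83 -0.08 0.53 0.000 0.104 0.000 0; -0.88 -0.08 0.44 -0.000 0.104 0.000 0; -0.92 -0.08 0.34 -0.000 0.104 -0.000 0; -0.95 -0.08 0.25 0.000 0.104 0.000 0; -0.97 -0.08 0.15 0.000 0.104 0.000 0; -0.98 -0.08 0.05 -0.000 0.104 -0.000 0; -0.98 -0.08 -0.06 0.000 0.104 -0.000 0; -1.10 -0.72 1.45 0.000 0.000 0.075 0; -1.15 -0.64 1.45 0.000 0.000 0.075 0; -1.19 -0.55 1.45 0.000 0.000 0.075 0; -1.23 -0.46 1.45 0.000 0.000 0.075 0; -1.26 -0.36 1.45 0.000 0.000 0.075 0; -1.28 -0.27 1.45 0.000 0.000 0.075 0; -1.30 -0.17 1.45 0.000 0.000 0.075 0; -1.31 -0.07 1.45 0.000 0.000 0.075 0; -1.31 0.02 1.45 0.000 0.000 0.075 0; -1.31 0.12 1.45 0.000 0.000 0.075 0
```

jog_arm(
  steps="-0.77 -0.08 0.61 0 0.104 0 0; -0.83 -0.08 0.53 0 0.104 0 0; -0.88 -0.08 0.44 0 0.104 0 0; -0.92 -0.08 0.34 0 0.104 0 0; -0.95 -0.08 0.25 0 0.104 0 0; -0.97 -0.08 0.15 0 0.104 0 0; -0.98 -0.08 0.05 0 0.104 0 0; -0.98 -0.08 -0.06 0 0.104 0 0; -1.10 -0.72 1.45 0 0 0.075 0; -1.15 -0.64 1.45 0 0 0.075 0; -1.19 -0.55 1.45 0 0 0.075 0; -1.23 -0.46 1.45 0 0 0.075 0; -1.26 -0.36 1.45 0 0 0.075 0; -1.28 -0.27 1.45 0 0 0.075 0; -1.30 -0.17 1.45 0 0 0.075 0; -1.31 -0.07 1.45 0 0 0.075 0; -1.31 0.02 1.45 0 0 0.075 0; -1.31 0.12 1.45 0 0 0.075 0; 0 0 0 0 0 0 0; 0 0 0 0 0 0 0",
)

```text
t: 16.7
position: [420.0, 1.2, 139.3]
eef_rot: [[0.764, 0.645, 0.0], [0.645, -0.764, 0.001], [0.001, -0.001, -1.0]]
force: [0.1, 0.5, -1.7]
finger_gap: 15.1
finger_force: 90.1
```

```bash
python3 -c "
from balls import *
s=ctrl.state();im,d=grab_frame('top');c=calibration('top');W=cloud(d,c)
Z=W[185:220,220:252];A=im[185:220,220:252]
m=(A.min(2)>118)&(Z[...,2]<100)
n,l,st,ce=cv2.connectedComponentsWithStats(m.astype('uint8'))
for i in range(1,n):
  if st[i,4]>3: x=l==i;print('bright',ce[i]+[220,185],st[i,4],Z[x].mean(0))
im,d=grab_frame('wrist');c=calibration('wrist');W=cloud(d,c)
# pan plane: points in scoop frame
R=s['eef_rot']@np.diag([1,-1,-1.]);P=(W-s['position'])@R
m=(P[...,0]>18)&(P[...,0]<100)&(abs(P[...,1])<30)&(P[...,2]<-60)&(P[...,2]>-85)
q=P[m];A=np.c_[q[:,:2],np.ones(len(q))];print(len(q),'floor z=ax+by+c',np.linalg.lstsq(A,q[:,2],rcond=None)[0].tolist(), s['position'],s['joint_pos'].round(2))
"
```

```text
bright [226.  199.5] 6 [539.6 250.6  85.4]
bright [233.5 202.5] 4 [531.4 228.7  85. ]
bright [227.5 207.5] 4 [516.4 245.2  85.8]
bright [245.8 208.8] 6 [513.6 192.2  86.2]
12864 floor z=ax+by+c [0.0010324326402506928, -0.0069781735391529764, -71.44263564049817] [420.    1.2 139.3] [ 0.2  0.2 -0.3  2.   0.1  1.  -1. ]
```

Four balls rest in the funnel (tops at z≈85), and the scoop is level. I'm setting it down.

jog_arm(
  steps="0 0 1.5 0 0 0 0; 0 0 1.5 0 0 0 0; 0 0 1.5 0 0 0 0; 0 0 1.3 0 0 0 0; 0 0 0.4 0 0 0 0; 0 0 0.3 0 0 0 0; 0 0 0.15 0 0 0 0; 0 0 0 0 0 0 0; 0 0 0 0 0 0 0",
)

```text
t: 17.7
position: [420.8, 1.8, 73.9]
eef_rot: [[0.764, 0.645, 0.001], [0.645, -0.764, 0.001], [0.002, -0.0, -1.0]]
force: [-2.6, -0.4, 7.0]
finger_gap: 14.9
finger_force: 91.4
```

jog_arm(
  steps="0 0 -0.04 0 0 0 0.2; 0 0 0 0 0 0 0.5; 0 0 0 0 0 0 0.6; 0 0 0 0 0 0 0.6; 0 0 0 0 0 0 0.6; 0 0 0 0 0 0 0.6; 0 0 -1 0 0 0 0.6; 0 0 -2 0 0 0 0.6; 0 0 -2 0 0 0 0.6; 0 0 -3 0 0 0 0.6; 0 0 -3 0 0 0 0.6; 0 0 -2 0 0 0 0.6; 0 0 0 0 0 0 0.6; 0 0 0 0 0 0 0.6",
)

```text
t: 19.1
position: [419.9, 1.4, 202.8]
eef_rot: [[0.765, 0.644, 0.0], [0.644, -0.765, 0.001], [0.001, -0.001, -1.0]]
force: [-0.4, 0.4, -0.1]
finger_gap: 51.2
finger_force: 0.0
```

```bash
python3 -c "
from balls import *;from plan import *
s=ctrl.state();c=calibration('wrist');im,d=grab_frame('wrist');W=cloud(d,c)
f=np.array([.764,.645,0]);C=s['position'].copy();C[2]=0;g=np.array([-.645,.764,0])
X=(W-C)@f;Y=(W-C)@g;m=(X>18)&(X<100)&(abs(Y)<30)&(W[...,2]<20)
q=W[m];A=np.c_[X[m],Y[m],np.ones(m.sum())];print('pan',m.sum(),np.linalg.lstsq(A,q[:,2],rcond=None)[0].tolist())
m=(abs(W[...,2]-96)<6)&(abs(X)<25)&(abs(Y)<20);print('handle top',m.sum(),W[m].mean(0))
R=s['eef_rot'];p=s['position'];print(p,s['joint_pos'].round(2))
# gate: hover above, tool y along dispenser x
yd=-7.3
for nm,a in (('x->+y',90),('x->-y',-90)):
  S=Rtool(yd+a,0);print(nm,np.degrees(Rt.from_matrix(R.T@S).as_rotvec()))
"
```

```text
pan 4811 [0.0012799193717054453, -0.00037173387290012627, 1.8676705629570067]
handle top 595 [421.8   2.2  95.5]
[419.9   1.4 202.8] [ 0.2  0.1 -0.3  1.9  0.   1.1 -0.9]
x->+y [ -0.   -0.1 -42.6]
x->-y [ -0.1   0.  137.4]
```

The scoop stands flat and released. Next I'll go above the gate handle.

```bash
python3 -c "
from plan import *
s=ctrl.state();R=s['eef_rot'];p=s['position'];e=Rt.from_matrix(R@np.diag([1,-1,-1.])).as_euler('ZYX',degrees=True)
rows(p,R,interp(p,e[0],e[1],[403,235,200],82.7,0,10),0.5)"
```

```text
1.38 -1.89 0.02 -0.002 -0.000 -0.074 0.5; 1.52 -1.78 0.02 -0.000 0.000 -0.074 0.5; 1.65 -1.67 0.02 -0.000 0.000 -0.074 0.5; 1.77 -1.54 0.02 -0.000 0.000 -0.074 0.5; 1.88 -1.40 0.02 -0.000 0.000 -0.074 0.5; 1.97 -1.26 0.02 -0.000 0.000 -0.074 0.5; 2.06 -1.11 0.02 -0.000 0.000 -0.074 0.5; 2.14 -0.95 0.02 -0.000 0.000 -0.074 0.5; 2.20 -0.79 0.02 -0.000 0.000 -0.074 0.5; 2.26 -0.63 0.02 -0.000 0.000 -0.074 0.5
```

jog_arm(
  steps="1.38 -1.89 0.02 0 0 -0.074 0.5; 1.52 -1.78 0.02 0 0 -0.074 0.5; 1.65 -1.67 0.02 0 0 -0.074 0.5; 1.77 -1.54 0.02 0 0 -0.074 0.5; 1.88 -1.40 0.02 0 0 -0.074 0.5; 1.97 -1.26 0.02 0 0 -0.074 0.5; 2.06 -1.11 0.02 0 0 -0.074 0.5; 2.14 -0.95 0.02 0 0 -0.074 0.5; 2.20 -0.79 0.02 0 0 -0.074 0.5; 2.26 -0.63 0.02 0 0 -0.074 0.5; 0 0 0 0 0 0 0.5; 0 0 0 0 0 0 0.5",
)

```text
t: 20.35
position: [402.6, 236.6, 200.1]
eef_rot: [[0.126, 0.992, -0.003], [0.992, -0.126, 0.001], [0.001, -0.003, -1.0]]
force: [0.6, -1.6, -0.1]
finger_gap: 42.5
finger_force: 0.0
```

```bash
python3 -c "
from balls import *
s=ctrl.state();c=calibration('wrist');im,d=grab_frame('wrist');W=cloud(d,c)
np.savez('w7.npz',im=im,d=d,W=W)
print(s['position'],s['joint_pos'].round(2),s['finger_gap'])
a=im[0:270,120:520].astype(float)*1.6;cv2.imwrite('pics/w7.png',cv2.resize(np.clip(a,0,255).astype('uint8'),None,fx=2,fy=2,interpolation=cv2.INTER_CUBIC)[...,::-1])
V=im.max(2);m=(V<60)&(W[...,2]>108)&(W[...,2]<125)&(abs(W[...,0]-403)<40)&(abs(W[...,1]-237)<40)
print('handle',m.sum(),W[m].mean(0) if m.any() else 0,cv2.minAreaRect(W[m][:,:2].astype(np.float32)))
for z0 in range(65,125,8):
  m=(W[...,2]>z0)&(W[...,2]<z0+8)&(W[...,1]>268)&(W[...,1]<330)&(W[...,0]<425)&(W[...,0]>300)
  if m.sum()>5: print(z0,m.sum(),np.percentile(W[m],[2,50,98],axis=0).tolist())
"
```

```text
[402.6 236.6 200.1] [-0.1  0.2 -0.5  1.8  0.1  1.2 -0.8] 42.513214871682905
handle 867 [405.6 240.3 116.5] ((405.4271545410156, 238.7828826904297), (33.56317901611328, 13.608687400817871), 83.38919830322266)
65 880 [[331.2403432312411, 268.82631033275555, 65.09056919675068], [362.78489402805013, 303.09064203715525, 70.86087143296191], [423.6763361222916, 315.95762082890377, 72.84230896639465]]
73 20 [[350.7969699307864, 295.2610307259558, 73.01674743383722], [357.17613613190497, 307.7319181969734, 73.21687467066027], [364.5920445761195, 314.72366039424844, 73.39554992916219]]
```

View pics/w7.png

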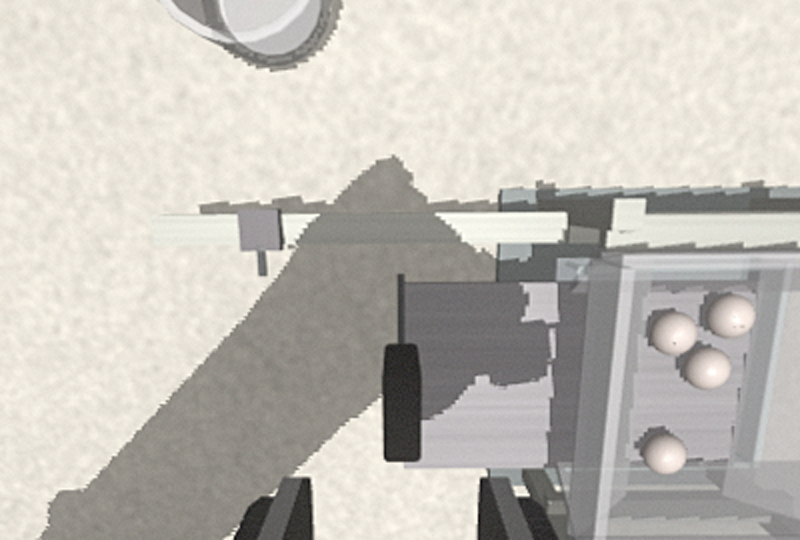

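The view shows four balls in the funnel, the pointer tip at crop (401,276) and the mark tip at (262,274).

```bash
python3 -c "
from balls import *
z=np.load('w7.npz');W=z['W'];im=z['im'];c=calibration('wrist');s=ctrl.state()
x=np.array([np.cos(np.radians(-6.8)),np.sin(np.radians(-6.8))])
for h in (66,70):
  p=onplane(320.2,138.5,h,c)[:2];m=onplane(250.7,136.5,h,c)[:2];print(h,p,m,'gap along x',(p-m)@x,(p-m)@[-x[1],x[0]])
for u in range(318,324): print(u,W[137:145:3,u,2],im[137:145:3,u,0])
for u in range(247,255): print(u,W[128:138:3,u,2],im[128:138:3,u,0])
H=np.array([405.4,238.3]);print('handle vs pointer along x',(H-p)@x, 'lateral',(p-H)@[-x[1],x[0]])
R=s['eef_rot'];D=np.array([405.0,238.3,100])-s['position'];print('tool shift mm',R.T@D)
"
```

```text
66 [411.5 280.3] [354.5 289.3] gap along x 57.68315613007453 -2.1866999920332377
70 [411.5 280.8] [355.4 289.6] gap along x 56.77745759408826 -2.152366035393266
318 [ 0.3  0.9 -0.5] [75 76 80]
319 [70.7 70.4 69.8] [46 41 42]
320 [69.9 70.8 71.6] [45 39 40]
321 [70.3 70.3 69.7] [53 45 47]
322 [ 1.2  1.1 66.2] [75 73 64]
323 [ 1.2 -1.1 66. ] [92 91 71]
247 [ 1.  -0.8 -1.2  0.4] [150 148 150 150]
248 [72.6  0.5 -1.4  0.8] [128 134 139 144]
249 [72.  72.3 72.4 72.6] [ 64  71  80 100]
250 [73.1 72.2 71.3 72.1] [73 73 71 64]
251 [71.7 71.  71.9 71.1] [66 70 70 71]
252 [70.7 72.4 72.1 71.5] [81 70 64 64]
253 [-0.4 -0.6  0.3 -1. ] [135 118 102 100]
254 [-0.  -1.1 -0.1 -0.9] [153 154 147 145]
handle vs pointer along x -1.054798834770165 lateral 42.88738438732905
tool shift mm [  3.1   1.7 100.2]
```

jog_arm(
  steps="0.2 0.2 2 0 0 0 0.5; 0 0 2 0 0 0 0.5; 0 0 2 0 0 0 0.5; 0 0 2 0 0 0 0.5; 0 0 2 0 0 0 0.5; 0 0 0 0 0 0 0.4; 0 0 0 0 0 0 0; 0 0 0 0 0 0 0; 0 0 0 0 0 0 0; 0 0 0 0 0 0 0; 0 0 0 0 0 0 0; 0 0 0 0 0 0 0",
  squeeze=80,
)

```text
t: 21.6
position: [404.8, 236.8, 101.4]
eef_rot: [[0.128, 0.992, -0.003], [0.992, -0.128, -0.0], [-0.0, -0.003, -1.0]]
force: [-4.7, -2.1, 1.8]
finger_gap: 13.0
finger_force: 78.4
```

jog_arm(
  steps="0 -0.5 0 0 0 0 0; 0 -0.8 0 0 0 0 0; 0 -0.8 0 0 0 0 0; 0 -0.8 0 0 0 0 0; 0 -0.8 0 0 0 0 0; 0 -0.8 0 0 0 0 0; 0 -0.8 0 0 0 0 0; 0 -0.3 0 0 0 0 0; 0 0 0 0 0 0 0; 0 0 0 0 0 0 0",
)

```text
t: 22.6
position: [353.3, 243.0, 101.4]
eef_rot: [[0.131, 0.991, 0.005], [0.991, -0.131, 0.001], [0.001, 0.004, -1.0]]
force: [8.2, -4.5, -4.6]
finger_gap: 13.3
finger_force: 78.3
```

```bash
cat > chk.py <<'E'
from balls import *
s=ctrl.state();c=calibration('wrist');im,d=grab_frame('wrist');W=cloud(d,c);np.savez('w8.npz',im=im,W=W)
x=np.array([np.cos(np.radians(-6.8)),np.sin(np.radians(-6.8))]);y=np.array([-x[1],x[0]])
O=np.array([405.4,238.3]);a=(W[...,:2]-O)@x;b=(W[...,:2]-O)@y
print(s['t'],s['position'],s['force'],'pulled from 404.8,236.8:',(s['position'][:2]-[404.8,236.8])@x)
dk=(W[...,2]>62)&(W[...,2]<78)&(a<-30)&(a>-85)
for nm,lo,hi in (('pointer',26,44),('mark',45,58)):
    m=dk&(b>lo)&(b<hi)
    for b0 in np.arange(lo,hi,2): 
        q=m&(b>=b0)&(b<b0+2)
        if q.sum()>2: v,u=np.nonzero(q);print(nm,b0,q.sum(),'a',np.percentile(a[q],[5,50,95]),'u',u.min(),u.max(),'v',v.min(),v.max(),'z',np.median(W[q][:,2]))
E
python3 chk.py
```

```text
22.6 [353.3 243.  101.4] [ 8.2 -4.5 -4.6] pulled from 404.8,236.8: -51.89007956667328
pointer 26 158 a [-52.3 -41.8 -31.4] u 314 357 v 191 197 z 67.1279635529756
pointer 28 154 a [-52.3 -42.4 -31.2] u 314 357 v 188 193 z 67.13412984069639
pointer 30 162 a [-52.2 -41.6 -31.4] u 314 358 v 184 190 z 67.27038515371163
pointer 32 167 a [-52.2 -42.1 -31.5] u 314 358 v 181 186 z 67.26745698474397
pointer 34 162 a [-52.2 -41.4 -31. ] u 314 358 v 177 182 z 67.14216522340652
pointer 36 162 a [-52.1 -42.1 -31.3] u 314 358 v 173 179 z 67.19337147874
pointer 38 175 a [-52.3 -41.7 -31. ] u 314 358 v 169 175 z 67.19462007284295
pointer 40 210 a [-51.6 -41.6 -31.3] u 314 358 v 165 171 z 66.82697093634567
pointer 42 33 a [-53.1 -51.  -35.5] u 314 353 v 164 167 z 69.70507418822541
mark 45 29 a [-57.8 -53.  -50.7] u 304 319 v 159 161 z 70.52134653344584
mark 47 24 a [-58.  -56.7 -55.5] u 304 309 v 155 158 z 72.17765998060295
mark 49 24 a [-57.9 -56.7 -55.4] u 304 309 v 151 154 z 71.70445236987548
mark 51 24 a [-57.9 -56.6 -55.4] u 304 309 v 147 150 z 71.8655173448928
mark 53 24 a [-57.8 -56.6 -55.4] u 304 309 v 143 146 z 71.75051054728067
mark 55 84 a [-63.7 -56.6 -49.4] u 290 322 v 138 142 z 72.01289333539378
mark 57 103 a [-73.9 -57.3 -32.7] u 263 358 v 134 138 z 71.37652237110869
```

jog_arm(
  steps="0 -0.25 0 0 0 0 0; 0 -0.24 0 0 0 0 0; 0 0 0 0 0 0 0; 0 0 0 0 0 0 0; 0 0 0 0 0 0 0; 0 0 0 0 0 0 0; 0 0 0 0 0 0 0",
)

```text
t: 23.35
position: [348.8, 243.5, 101.4]
eef_rot: [[0.131, 0.991, 0.005], [0.991, -0.131, 0.001], [0.001, 0.005, -1.0]]
force: [8.1, -4.5, -4.2]
finger_gap: 13.0
finger_force: 78.4
```

```bash
sed -i 's/(.pointer.,26,44),(.mark.,45,58)/("pointer",39,46),("mark",46,54)/' chk.py; python3 chk.py; python3 -c "
from balls import *
z=np.load('w8.npz');im,W=z['im'],z['W'];s=ctrl.state()
print(s['dq'].round(3),s['finger_force'])
g=cv2.cvtColor(im,cv2.COLOR_RGB2GRAY)
print('row dark cols', [(v,[u for u in range(285,340) if g[v,u]<85]) for v in (148,154,160,162,164)])
im,d=grab_frame('top');c=calibration('top');T=cloud(d,c)
# dish/funnel region balls, top view
A=im[180:225,215:260];Z=T[180:225,215:260]
m=(A.min(2)>105);n,l,st,ce=cv2.connectedComponentsWithStats(m.astype('uint8'))
for i in range(1,n):
  q=Z[l==i].mean(0)
  if st[i,4]>2 and abs(q[0]-526)<50 and abs(q[1]-220)<50: print(ce[i]+[215,180],st[i,4],q)
"
```

```text
23.35 [348.8 243.5 101.4] [ 8.1 -4.5 -4.2] pulled from 404.8,236.8: -56.43695020169135
pointer 39 201 a [-56.6 -43.6 -31.6] u 314 367 v 167 173 z 67.07657114266601
pointer 41 179 a [-56.6 -44.6 -31.3] u 314 367 v 164 169 z 66.66595618957726
pointer 43 22 a [-57.6 -56.6 -55.1] u 314 319 v 162 165 z 69.63794535939846
pointer 45 5 a [-57.5 -56.6 -55.6] u 314 318 v 161 161 z 69.90195568506722
mark 46 23 a [-58.  -56.6 -55.5] u 313 318 v 157 160 z 71.87063471415514
mark 48 26 a [-58.  -57.  -55.5] u 313 318 v 152 157 z 71.71292345122208
mark 50 23 a [-58.  -56.5 -55.5] u 313 318 v 149 152 z 71.82144689781478
mark 52 24 a [-57.9 -56.7 -55.5] u 313 318 v 145 148 z 72.13222480154326
[-0.  0.  0.  0.  0. -0.  0.] 78.38231205940247
row dark cols [(148, [313, 314, 315, 316, 317, 318]), (154, [313, 314, 315, 316, 317, 318]), (160, [313, 314, 315, 316, 317, 318, 319]), (162, [313, 314, 315, 316, 317, 318, 319]), (164, [313, 314, 315, 316, 317, 318, 319])]
[232.5 201. ] 8 [542.3 240.3  30.5]
[238.  206.2] 10 [527.1 223.5  28.6]
[243.9 207.7] 9 [522.9 205.5  29.7]
```

Pointer and mark are lined up to within 0.5 mm, and at least three balls lie in the dish (tops at z≈30).

```bash
python3 -c "
from bench import job
print(job.sign_off())"
```

```text
the job is handed in; nothing more can be done
None
```

I handed the job in with the gate held at the mark (pointer within about 0.5 mm), at least three balls in the dish, and the scoop standing released on the bench; sign-off returned no verdict, so I don't know the score.

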